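# Check the balance with the 500 g weight

### The arm

A 6-joint arm with a two-finger parallel gripper is mounted at the origin on the work surface. World frame = base frame: x ahead of the robot, y to its left, z up, the work surface at z = 0. Lengths are in m, angles in rad, forces in N, time in s.
With the tool pointing down it reaches from about 0.25 to 0.775 m from the base axis. Payload 4 kg.
Tool frame: the origin (TCP) lies at the very end of the fingers, on their centre line; the grasp point (between the pads) lies 19 mm behind it (manip.hold_point_z is the distance from the TCP to the grasp point, in m); z points along the fingers, y is the line along which they close (so a half turn about z gives the same grasp; the last joint's range is limited). The gripper opens to 85 mm and grips with 20 to 120 N. Pads are 22 mm wide; open, the fingers measure 114 mm over their backs; the gripper's body (76 mm by 85 mm) begins 54 mm behind the grasp point. The pads swing forward as they close: fully open they stand 13 mm farther back than shut.
Start: joints at [1.168, 0.087, 1.371, -0, 1.684, -0.103], TCP at [0.162, 0.525, 0.231] pointing down, gripper open.
Joint ranges: [-3.1, 3.1], [-0.76, 2.03], [0.27, 2.55], [-1.08, 4.22], [0.17, 2.65], [-2.57, 2.57]. Speed limits (rad/s): [2.79, 2.79, 3.14, 3.14, 3.14, 3.14].

### API

Orientations are given as a unit quaternion [x, y, z, w].
In Python, from cell import manip gives the robot as it stands. The module is installed in compiled form; this text tells all that it offers.
- The arm moves only by the shell command python3 -m pendant 'ROWS'. ROWS is JSON, a list of rows, each a list of 7 numbers: the opening, from -1 (shut) to 1 (fully open), then the shift along the tool's x, y, z in cm, then the turn, a rotation vector about the tool's x, y, z in degrees. A call has 1 to 10 rows; each row shifts and turns the commanded pose from where the row before left it, along the tool's axes as they then stand; what a row does not reach is not made up. A row lasts 1/12 s, in which the tool goes at most 41.7 mm and 7.16 degrees, less where a joint would pass 70% of its speed; a pose out of reach is approached as far as the arm can. A call with a gripper value outside its range is refused whole. The fingers move at their own pace and stop on an object; the grip force is fixed at half the most. Time passes only in rows, so rows that do not move let the fingers close. It gives the time, the measured TCP pose, the force, the opening and the grip force at its end, in the units of the state.
- manip.get_state(): the state, without advancing time (a new reading comes with each control period).
- manip.get_image(name): name is "scene" or "top"; returns (picture, depth): 384x512x3 uint8, red, green, blue; 384x512 float32, m along the optical axis (not along the pixel's ray), 0 where there is no reading.
- manip.calibration(name): a dict with "vertical_fov" (degrees; the focal length in pixels is half the picture's height over the tangent of half this angle, whatever the lens; pixels are square), "cx", "cy" (the principal point, pixels), "extrinsics" (4x4, takes a point from world to camera coordinates). Camera axes: x right, y down, z forward; pixel columns grow to the right and rows downward; lengths in m; the calibration is good to about 2 mm. A picture is of the moment at which its call begins. calibration takes no time and is no camera call.
- manip.job_done(): hands the job in; it is judged then, once.
The state is a dict: "time_s": time; "joints": joint angles; "joint_velocities": joint speeds; "joint_torque": joint torques, N m; "ee_pos": TCP position; "ee_rot": TCP orientation; "ft_force": force on the tool from outside, world axes, zero at the start; "moment": the same for the moment, N m; "gripper_width": opening from 0.0 (shut) to 1.0 (fully open); "finger_force": force on a finger pad.
Only numpy, scipy, OpenCV 4.12 (cv2) and the standard library are available. Lean on these libraries where they do the work, as an engineer would, in place of code of your own. Each camera call takes 0.05 s, during which the arm holds its last target. There are 200 camera calls.

### The job

Do the balance's daily check: with the pan empty, press the wide zero key to the right of the display, then lift the largest weight (500 g) straight up out of its fitted pocket by its knob, keep it upright, and lower it gently onto the middle of the pan. Let go only once it is standing on the pan, without dropping it or pushing the pan down hard; do not press zero again, and leave the case, the other weights and everything else on the bench where they are.

Things in the scene. Friction and masses are not known exactly. Their poses are not given: they have to be found in the camera images.
- balance: electronic precision balance, white housing 270 x 200 x 62 mm on the bench (it cannot move), with a 130 mm round steel pan. Origin: centre of its underside, on the bench. +x points from its sloping control console to its back, +y to the operator's left, z up. The console slopes 0.22 rad (lower at the front) and carries the display (operator's left), a row of three small flat dummy keys (immovable), and the wide zero key (operator's right).
- zero_top (a point): centre of the top face of the zero key, the one wide raised grey key (24 x 36 mm, standing 6 mm proud of the console) to the operator's right of the display; at (-91, -66, 56) mm in the balance's frame. Its own z is square to the sloping console; pressing straight down works.
- zero_key (a joint): travel of the zero key (m): 0 up, 0.004 fully down; registers beyond 0.0025. A spring pushes it back up; fully down takes about 4 N.
- pan_top (a point): centre of the top face of the balance pan: 130 mm diameter, flat steel disc 6 mm thick, top 86 mm above the bench, at (55, 0, 86) mm in the balance's frame when unloaded. It sinks with the pan.
- pan (a joint): sinking of the pan (m): 0 when empty, about 0.002 under the 500 g weight (spring of 2500 N/m, damped), overload stop at 0.007, which is about 17 N.
- case: open beech weight case, a loose block 200 x 84 x 60 mm (0.65 kg without weights) with a row of four round pockets along its x axis. Origin: centre of its underside, on the bench; it lies at any yaw. Pocket centres at x = -70 (500 g, 51 mm deep, 40 mm diameter), -12 and 34 (200 g each), 75 mm (100 g), all at y = 0; the case's flat top is 60 mm up.
- w500: the 500 g weight, the largest of the four: polished steel cylinder 38 mm diameter, 50 mm high, with a neck and a knob on top, 66 mm in all. Origin: centre of its underside, z up its axis. It starts in its pocket with 1 mm play all round, its underside 9 mm above the bench and its shoulder 1 mm below the case's top, so only neck and knob stand out.
- knob (a point): centre of the 500 g weight's knob, 61.5 mm above its underside: a round knob 24 mm diameter and about 9 mm high (57 to 66 mm above the underside, 66 to 75 mm above the bench at the start) on a neck 14 mm diameter. The knob's underside clears the case's top by 6 mm. The nearest other knob is 58 mm away along the case's +x; nothing stands beside the knob along the case's y.
- w200a: 200 g weight, steel cylinder 28 mm diameter, 52 mm high in all, knob 17 mm, in the pocket next to the 500 g weight. Origin: centre of its underside. Its knob tops 73 mm above the bench. Leave alone.
- w200b: the other 200 g weight, same form, third pocket. Leave alone.
- w100: 100 g weight, steel cylinder 22 mm diameter, 45 mm high in all, knob 14 mm, last pocket. Leave alone.
- brush: balance brush about 155 mm long, 13 mm high, lying on the bench. Origin: underside, about mid length, x along it to the bristles. Leave alone.
- beaker: empty glass beaker 72 mm diameter, 92 mm high. Origin: centre of its underside. Leave alone.
- crucible: white porcelain crucible with lid, 52 mm diameter, 52 mm high. Origin: centre of its underside. Leave alone.
Not all that is in view belongs to the job. Leave any pink or purple look-alike of the w500 alone.

How it is judged:
On the way, in this order (a step that is already met when the one before it is completed fails the run):
1. the zero key is pressed down while the pan is empty (value of joint zero_key above 0.0025 m and not (value of joint pan above 0.001 m) and z of w500 in the frame of case below 0.03 m), for 0.05 s.
2. the 500 g weight is lifted clear of its pocket, upright, above the case, the case staying put (z of w500 in the frame of case above 0.062 m and angle between w500's own z axis and vertical below 0.25 rad and distance of case from where it was at the start of the episode below 0.02 m), for 0.1 s.
3. the 500 g weight is lowered onto the middle of the pan and bears on it while the fingers still hold it (not dropped) (horizontal distance between w500 and pan_top below 0.02 m and z of w500 in the frame of pan_top between -0.003 and 0.004 m and value of joint pan above 0.0003 m and contact force between the fingers and w500 above 0.5 N), for 0.06 s.
At the end, for the whole second after the job is handed in: The 500 g weight stands upright (within 0.06 rad), at rest and released on the pan, its axis within 20 mm of the pan's centre; the zero key is up; the case and the other three weights are within 20 mm, and brush, beaker and crucible within 30 mm, of where they started (horizontal distance between w500 and pan_top below 0.02 m and z of w500 in the frame of pan_top between -0.003 and 0.004 m and value of joint pan above 0.001 m and angle between w500's own z axis and vertical below 0.06 rad and linear speed of w500 below 0.02 m/s and value of joint zero_key below 0.0015 m and contact force between the fingers and w500 below 0.1 N and distance of each of case, w200a, w200b, w100 from where it was at the start of the episode below 0.02 m and distance of each of brush, beaker, crucible from where it was at the start of the episode below 0.03 m); the robot touches nothing.
It fails at once if the case or another weight is shifted more than 20 mm, or the case is tipped more than 0.12 rad (not (distance of case from where it was at the start of the episode below 0.02 m) or not (distance of w200a from where it was at the start of the episode below 0.02 m) or not (distance of w200b from where it was at the start of the episode below 0.02 m) or not (distance of w100 from where it was at the start of the episode below 0.02 m) or angle between case's own z axis and vertical above 0.12 rad).
It fails at once if brush, beaker or crucible is shifted more than 30 mm (not (distance of brush from where it was at the start of the episode below 0.03 m) or not (distance of beaker from where it was at the start of the episode below 0.03 m) or not (distance of crucible from where it was at the start of the episode below 0.03 m)).
It fails at once if the 500 g weight is tipped more than 0.35 rad (angle between w500's own z axis and vertical above 0.35 rad).
It fails at once if the pan is pushed or jolted nearly to its overload stop (sinks more than 6 mm, about 15 N) (value of joint pan above 0.006 m).
It fails at once if the zero key is pressed while the weight is on the pan (value of joint zero_key above 0.0025 m and value of joint pan above 0.001 m).
It also fails if it takes over 58 s, if anything falls off the work surface, if the arm or the gripper's body presses on something with over 40 N, if the wrist force passes 120 N, or if a joint passes its speed limit or range.

## Working session

There is one attempt and no reset: what is moved stays moved. The work goes in short steps, Python scripts to look and compute and a shell command to move; the robot and the scene stay as the last step left them, time stands still between calls to the robot, and variables do not carry over. Pictures are saved under pics/ and viewed, at most 10 in all, crops included, and the job is handed in when it is done.

```bash
mkdir -p pics; cat > h.py <<'E'
import numpy as np, cv2
from cell import manip
def grab(n):
    p,d=manip.get_image(n); np.savez('%s.npz'%n,p=p,d=d); return p,d
def load(n):
    z=np.load('%s.npz'%n); return z['p'],z['d']
def world(n,d,u,v,z=None):
    c=manip.calibration(n); f=192/np.tan(np.radians(c['vertical_fov'])/2); E=np.array(c['extrinsics'])
    r=np.stack([(np.asarray(u)-c['cx'])/f,(np.asarray(v)-c['cy'])/f,np.ones(np.shape(u))],-1)
    R,t=E[:3,:3],E[:3,3]; o=-R.T@t; w=r@R
    if z is not None: return o+w*((z-o[2])/w[...,2])[...,None]
    return o+w*d[np.asarray(v,int),np.asarray(u,int)][...,None]
E
python3 - <<'E'
from h import *
a,_=grab('top'); b,_=grab('scene')
for n,i in (('top',a),('scene',b)): cv2.imwrite('pics/%s1.png'%n,cv2.resize(i[...,::-1],(800,600),interpolation=cv2.INTER_CUBIC))
for n in ('top','scene'): print(manip.calibration(n))
print(manip.get_state(),manip.hold_point_z)
E
```

```text
{'vertical_fov': 49.70165953709593, 'cx': 250.2965506491356, 'cy': 188.46345708524674, 'extrinsics': array([[-0.00225167, -0.99997589,  0.00656849,  0.00804777],
       [-0.99161721,  0.00138416, -0.12920289,  0.54963387],
       [ 0.12919068, -0.00680435, -0.99159642,  1.01518101],
       [ 0.        ,  0.        ,  0.        ,  1.        ]])}
{'vertical_fov': 51.27458680388878, 'cx': 261.5222119021478, 'cy': 196.25458280285366, 'extrinsics': array([[ 0.66743779,  0.74464359,  0.00572047, -0.38096051],
       [ 0.55569292, -0.49293466, -0.66949294, -0.23829848],
       [-0.49571381,  0.45002372, -0.74279639,  1.42092761],
       [ 0.        ,  0.        ,  0.        ,  1.        ]])}
{'time_s': 0.1, 'joints': array([ 1.16789425e+00,  8.78880146e-02,  1.37212618e+00, -1.31859224e-05,
        1.68362582e+00, -1.03099647e-01]), 'joint_velocities': array([-0.00133084,  0.00096298, -0.00305134,  0.00133973, -0.00141506,
       -0.00027739]), 'joint_torque': array([ 2.46790732e-03, -3.53016186e+01, -3.14218283e+01, -9.82903384e-05,
        7.92064879e-03, -4.22806477e-05]), 'ee_pos': array([0.16225819, 0.5250366 , 0.23024071]), 'ee_rot': array([ 1.49341107e-01,  9.88785207e-01, -9.92730291e-04, -2.49894157e-04]), 'ft_force': array([-0.26963523,  0.27968667, -0.52868431]), 'moment': array([ 0.00136681, -0.02460504,  0.02874452]), 'finger_force': 0.0, 'gripper_width': 0.9982006696724965} 0.0187
```

View pics/top1.png

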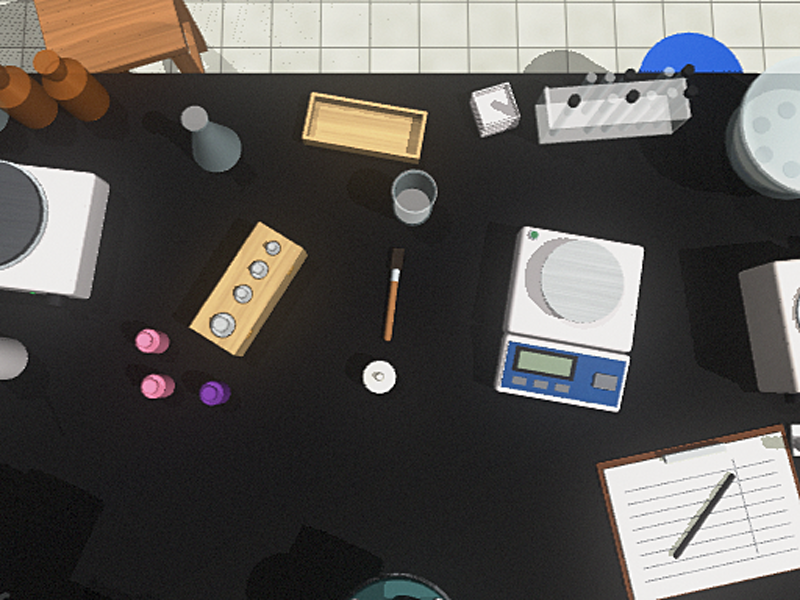

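View pics/scene1.png

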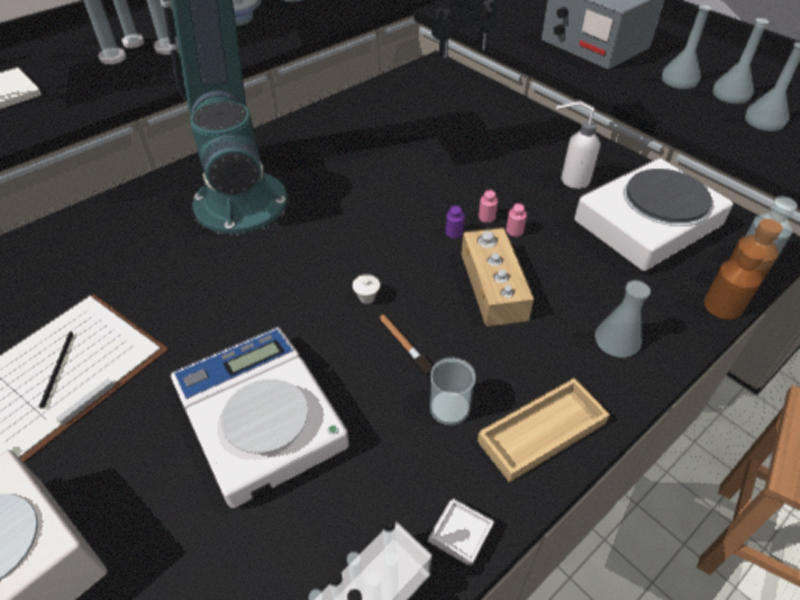

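Top view: 500 g knob near (222,324), the case running up-right to (273,247), pan (581,281), zero key (605,381), with pink and purple decoys below-left. I'll enlarge the two regions to read them closer.

```bash
python3 - <<'E'
from h import *
p,d=load('top')
a=cv2.resize(p[135:235,115:205,::-1],None,fx=6,fy=6,interpolation=cv2.INTER_CUBIC)
b=cv2.resize(p[140:270,310:420,::-1],None,fx=4.6,fy=4.6,interpolation=cv2.INTER_CUBIC)
cv2.imwrite('pics/case.png',a);cv2.imwrite('pics/bal.png',b)
E
```

```text
(no output)
```

View pics/case.png

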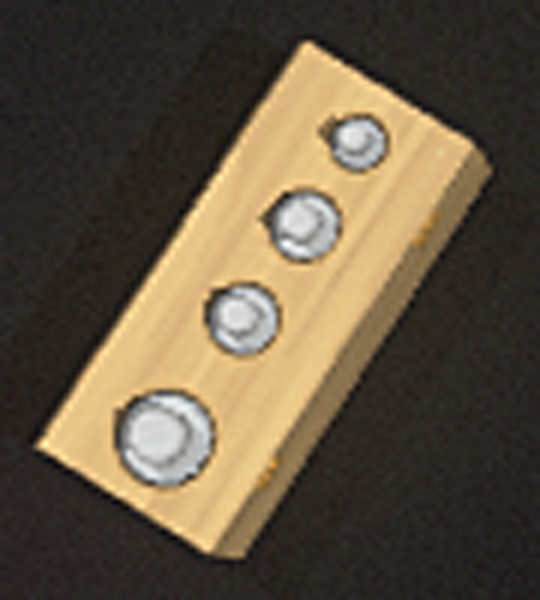

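View pics/bal.png

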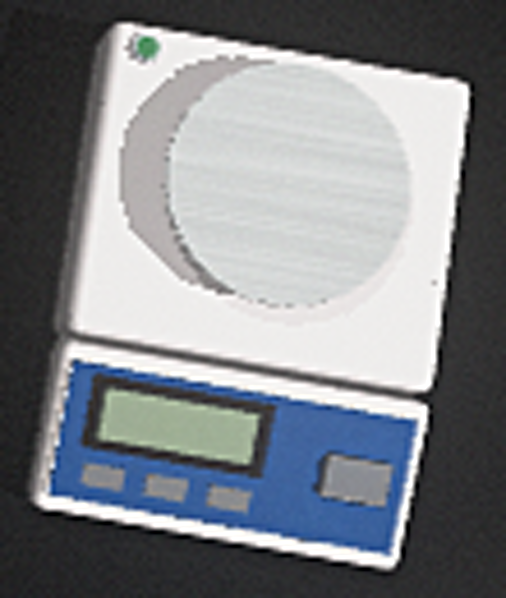

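Case crop: 500 g knob top ≈(160,434), other knobs ≈(240,315), (302,222), (357,137), top corners ≈(305,40), (478,147), (38,447), (213,555). Balance crop: pan spans x 168–411 and y 62–306, so centre (290,184); zero key top centre ≈(358,480).

```bash
python3 - <<'E'
from h import *
p,d=load('top'); s=manip.get_state()
def P(c,x0,y0,f,z): 
    c=np.array(c,float); u=(c[:,0]+.5)/f-.5+x0; v=(c[:,1]+.5)/f-.5+y0
    w=world('top',d,u,v,np.full(len(u),z)); q=world('top',d,np.round(u),np.round(v))
    print(w.round(4).tolist(),'depth z',q[:,2].round(3)); return w
k=P([(160,434)],115,135,6,.075)[0]
o=P([(240,315),(302,222)],115,135,6,.073); h=P([(357,137)],115,135,6,.069)[0]
c=P([(305,40),(478,147),(38,447),(213,555)],115,135,6,.06)
print('sides',np.linalg.norm(c[0]-c[1]),np.linalg.norm(c[0]-c[2]),np.linalg.norm(o[0]-k),np.linalg.norm(h-k))
m=c.mean(0); ax=(c[0]-c[2]+c[1]-c[3]); yaw=np.arctan2(ax[1],ax[0]); print('yaw',yaw,np.arctan2(*(h-k)[[1,0]]),'pocket',m-.07*np.array([np.cos(yaw),np.sin(yaw),0]))
pan=P([(290,184),(168,184),(411,184)],310,140,4.6,.086)
z=P([(358,480)],310,140,4.6,.056)[0]
v=(pan[0]-z)[:2]; print('expected |v|',np.hypot(.146,.066),np.linalg.norm(v),'bal yaw',np.arctan2(v[1],v[0])-np.arctan2(.066,.146))
# scene-camera cross check: project into scene
C=manip.calibration('scene');E=np.array(C['extrinsics']);f=192/np.tan(np.radians(C['vertical_fov'])/2)
sp,sd=load('scene')
im=cv2.resize(sp[...,::-1],None,fx=3,fy=3,interpolation=cv2.INTER_CUBIC)
for q in (k,pan[0],z):
    r=E[:3,:3]@q+E[:3,3]; u=r[:2]/r[2]*f+[C['cx'],C['cy']]; print(u, world('scene',sd,*np.round(u)).round(4)); cv2.drawMarker(im,tuple(int(x) for x in u*3+1),(0,0,255),0,14,1)
cv2.imwrite('pics/chk.png',np.hstack([im[580:880,320:720],im[420:720,780:1180]]))
from scipy.spatial.transform import Rotation as R
print(R.from_quat(s['ee_rot']).as_matrix().round(4))
E
```

```text
[[0.4998, 0.2714, 0.075]] depth z [0.075]
[[0.5485, 0.241, 0.073], [0.5868, 0.2167, 0.073]] depth z [0.073 0.076]
[[0.623, 0.1957, 0.069]] depth z [0.075]
[[0.6662, 0.2199, 0.06], [0.6206, 0.147, 0.06], [0.4959, 0.3249, 0.06], [0.4517, 0.2521, 0.06]] depth z [0.001 0.054 0.002 0.054]
sides 0.08606345369553964 0.20010379167288891 0.05743612996482768 0.14471991227202258
yaw -0.5545455216462827 -0.5508646516370681 pocket [0.49910541 0.27284274 0.06      ]
[[0.5643, -0.2892, 0.086], [0.5644, -0.2248, 0.086], [0.5642, -0.3531, 0.086]] depth z [0.086 0.085 0.086]
[[0.4095, -0.3282, 0.056]] depth z [0.06]
expected |v| 0.16022484201895784 0.159613218943508 bal yaw -0.1777723111096244
[311.60317237 149.60726811] [0.5023 0.2705 0.0755]
[168.93881623 263.95383397] [ 0.5641 -0.2891  0.0854]
[124.73253306 240.42772973] [ 0.4097 -0.3272  0.0571]
[[-9.554e-01  2.953e-01 -8.000e-04]
 [ 2.953e-01  9.554e-01 -1.900e-03]
 [ 2.000e-04 -2.000e-03 -1.000e+00]]
```

View pics/chk.png

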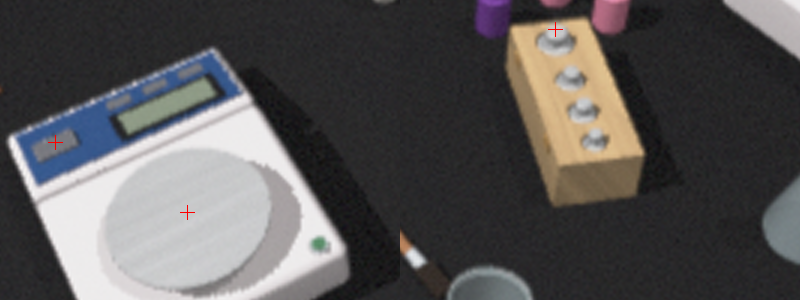

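The two cameras agree to about 2 mm, and the sizes match (86/200 mm case, 128 mm pan, 159.6 vs 160.2 mm key–pan). Knob is at (0.500, 0.272), pan (0.564, -0.289), key (0.4095, -0.328). Next, shut the fingers and cross to the key.

```bash
cat > togo.py <<'E'
import sys
from h import *
from scipy.spatial.transform import Rotation as R
# togo x y z yawdeg(world angle of tool y, mod 180): remaining shift in the tool's axes (cm), turn about tool z, tilt
s=manip.get_state(); M=R.from_quat(s['ee_rot']).as_matrix(); x,y,z,a=map(float,sys.argv[1:5])
print('tool cm',(M.T@(np.array([x,y,z])-s['ee_pos'])*100).round(2),'turn',round(-((a-np.degrees(np.arctan2(M[1,1],M[0,1]))+90)%180-90),2),
 'pos',s['ee_pos'].round(4),'zaxis',M[:,2].round(4),'f',s['ft_force'].round(2),'grip',round(s['gripper_width'],3),round(s['finger_force'],1),'j6',round(s['joints'][5],2),'t',round(s['time_s'],2))
E
r='[-1,-2.03,-3.09,0,0,0,0]'
python3 -m pendant '[[-1,-2.03,-3.09,0,0,0,0],[-1,-2.03,-3.09,0,0,0,0],[-1,-2.03,-3.09,0,0,0,0],[-1,-2.03,-3.09,0,0,0,0],[-1,-2.03,-3.09,0,0,0,0],[-1,-2.03,-3.09,0,0,0,0],[-1,-2.03,-3.09,0,0,0,0],[-1,-2.03,-3.09,0,0,0,0],[-1,-2.03,-3.09,0,0,0,0],[-1,-2.03,-3.09,0,0,0,0]]'
python3 togo.py 0.4095 -0.328 0.10 79.8
```

```text
time_s: 0.93
ee_pos: [0.2647, 0.1687, 0.2309]
ee_rot: [0.149, 0.989, 0.0, 0.0]
ft_force: [0.6, 0.5, 0.4]
gripper_width: 0.004
finger_force: 0.0
tool cm [-28.45 -43.21  13.1 ] turn -6.91 pos [0.2647 0.1687 0.2309] zaxis [ 2.e-04  0.e+00 -1.e+00] f [0.55 0.47 0.41] grip 0.004 0.0 j6 -0.89 t 0.93
```

```bash
python3 -m pendant '[[-1,-2.1,-3.2,0,0,0,0],[-1,-2.1,-3.2,0,0,0,0],[-1,-2.1,-3.2,0,0,0,0],[-1,-2.1,-3.2,0,0,0,0],[-1,-2.1,-3.2,0,0,0,0],[-1,-2.1,-3.2,0,0,0,0],[-1,-2.1,-3.2,0,0,0,0],[-1,-2.1,-3.2,0,0,0,0],[-1,-2.1,-3.2,0,0,0,0],[-1,-2.1,-3.2,0,0,0,0]]'>/dev/null
python3 -m pendant '[[-1,-2.1,-3.2,0,0,0,0],[-1,-2.1,-3.2,1,0,0,-3.4],[-1,-1,-1.6,3,0,0,-3.5],[-1,0,0,3,0,0,0],[-1,0,0,3,0,0,0],[-1,0,0,2,0,0,0],[-1,0,0,0,0,0,0],[-1,0,0,0,0,0,0]]'>/dev/null
python3 togo.py 0.4095 -0.328 0.07 79.8
```

```text
tool cm [-1.9  -3.72  3.97] turn -0.08 pos [ 0.3975 -0.2881  0.1099] zaxis [-0.0029  0.0027 -1.    ] f [0.05 0.34 0.7 ] grip -0.0 0.0 j6 -2.13 t 2.43
```

```bash
python3 -m pendant '[[-1,-0.95,-1.86,1,0,0,0],[-1,-0.95,-1.86,1,0,0,0],[-1,0,0,1.5,0,0,0],[-1,0,0,0.5,0,0,0],[-1,0,0,0,0,0,0],[-1,0,0,0,0,0,0]]'>/dev/null
python3 togo.py 0.4095 -0.328 0.056 79.8
```

```text
tool cm [0.16 0.07 1.66] turn -0.05 pos [ 0.4109 -0.3289  0.0727] zaxis [ 0.0013 -0.001  -1.    ] f [-0.01  0.5  -0.16] grip 0.001 0.0 j6 -2.17 t 2.93
```

```bash
python3 -m pendant '[[-1,0.15,0.05,0.6,0,0,0],[-1,0,0,0.4,0,0,0],[-1,0,0,0.3,0,0,0],[-1,0,0,0,0,0,0],[-1,0,0,0,0,0,0]]'>/dev/null
python3 togo.py 0.4095 -0.328 0.056 79.8
for i in 1 2 3; do python3 -m pendant '[[-1,0,0,0.1,0,0,0],[-1,0,0,0,0,0,0]]' | grep -E 'pos|force: \['; done
```

```text
tool cm [-0.06 -0.    0.21] turn -0.07 pos [ 0.409  -0.3279  0.0581] zaxis [-2.e-04  4.e-04 -1.e+00] f [0.3  0.77 0.03] grip 0.002 0.0 j6 -2.18 t 3.35
ee_pos: [0.4093, -0.3283, 0.0575]
ft_force: [-0.5, 1.0, 1.7]
ee_pos: [0.4095, -0.3283, 0.0566]
ft_force: [0.6, 0.6, 1.3]
ee_pos: [0.4096, -0.3283, 0.0557]
ft_force: [0.5, 0.5, 1.9]
```

```bash
for i in 1 2; do python3 -m pendant '[[-1,0,0,0.1,0,0,0],[-1,0,0,0,0,0,0],[-1,0,0,0,0,0,0]]' | grep -E 'pos|force: \['; done
```

```text
ee_pos: [0.4096, -0.3284, 0.0548]
ft_force: [1.5, 0.3, 3.9]
ee_pos: [0.4095, -0.3284, 0.0537]
ft_force: [2.5, 0.8, 4.1]
```

```bash
for i in 1 2; do python3 -m pendant '[[-1,0,0,0.1,0,0,0],[-1,0,0,0,0,0,0],[-1,0,0,0,0,0,0]]' | grep -E 'pos|force: \['; done
```

```text
ee_pos: [0.4096, -0.3285, 0.0533]
ft_force: [2.2, 1.2, 7.0]
ee_pos: [0.4097, -0.3285, 0.0532]
ft_force: [1.5, 2.1, 11.3]
```

Key is bottomed: the force climbs with no further travel. Retract and go to the knob.

```bash
python3 -m pendant '[[-1,0,0,0,0,0,0],[-1,0,0,-1,0,0,0],[-1,0,0,-3,0,0,0],[-1,0,0,-3.5,0,0,0],[-1,0,0,-3.5,0,0,0],[-1,0,0,-3,0,0,0],[-1,0,0,0,0,0,0],[-1,0,0,0,0,0,0]]' | grep -E 'pos|force: \['
python3 togo.py 0.500 0.272 0.19 58.3
```

```text
ee_pos: [0.409, -0.3288, 0.1929]
ft_force: [-0.2, 0.3, -0.2]
tool cm [ 1.79 60.74  0.16] turn 21.4 pos [ 0.409  -0.3288  0.1929] zaxis [ 0.001  -0.0023 -1.    ] f [-0.2   0.29 -0.2 ] grip 0.003 0.0 j6 -2.18 t 5.52
```

```bash
python3 -m pendant '[[0.8,0,3.6,0,0,0,0],[0.8,0,3.6,0,0,0,0],[0.8,0,3.6,0,0,0,0],[0.8,0,3.6,0,0,0,0],[0.8,0,3.6,0,0,0,0],[0.8,0,3.6,0,0,0,0],[0.8,0,3.6,0,0,0,0],[0.8,0,3.6,0,0,0,0],[0.8,0,3.6,0,0,0,0],[0.8,0,3.6,0,0,0,0]]' >/dev/null
python3 -m pendant '[[0.8,0,3.6,0,0,0,0],[0.8,0,3.6,0,0,0,0],[0.8,0,3.6,0,0,0,0],[0.8,0,3.6,0,0,0,0],[0.8,0,3.6,0,0,0,3.5],[0.8,0,3.6,0,0,0,4.5],[0.8,0,0,0,0,0,4.5],[0.8,0,0,0,0,0,4.5],[0.8,0,0,0,0,0,4.4],[0.8,0,0,0,0,0,0]]' >/dev/null
python3 togo.py 0.500 0.272 0.10 58.3
```

```text
tool cm [2.82 2.32 8.78] turn -0.01 pos [0.5124 0.2377 0.1878] zaxis [-0.0063 -0.0029 -1.    ] f [ 0.07 -0.3   0.28] grip 0.895 0.0 j6 -0.68 t 7.18
```

```bash
python3 -m pendant '[[0.5,1.4,1.15,1.5,0,0,0],[0.5,1.4,1.15,2.5,0,0,0],[0.5,0,0,2.5,0,0,0],[0.5,0,0,1.5,0,0,0],[0.5,0,0,0,0,0,0],[0.5,0,0,0,0,0,0],[0.5,0,0,0,0,0,0]]' >/dev/null
python3 togo.py 0.500 0.272 0.063 58.3
python3 - <<'E'
from h import *
p,d=grab('scene')
cv2.imwrite('pics/g1.png',cv2.resize(p[95:225,245:375,::-1],None,fx=4.5,fy=4.5,interpolation=cv2.INTER_CUBIC))
E
```

```text
tool cm [ 0.21 -0.14  4.87] turn 0.04 pos [0.5025 0.2721 0.1117] zaxis [ 3.e-04 -1.e-04 -1.e+00] f [ 0.17 -1.02  1.35] grip 0.749 0.0 j6 -0.62 t 7.77
```

View pics/g1.png

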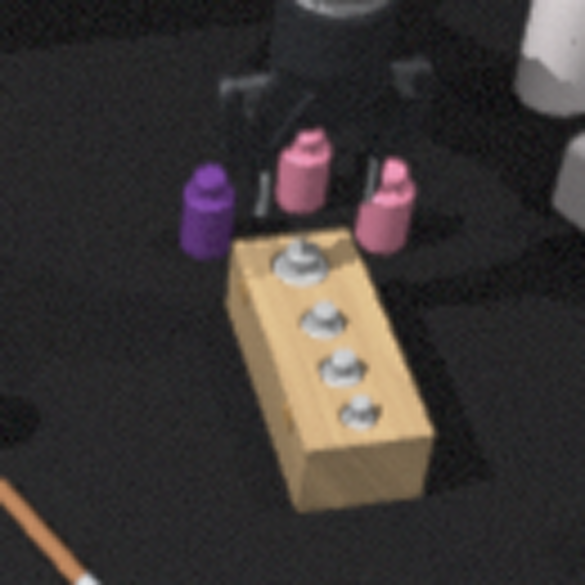

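The fingers straddle the 500 g knob at (300,250), clear of the decoys. Descend.

```bash
python3 -m pendant '[[0.3,0.15,-0.1,1.5,0,0,0],[0.3,0.06,-0.04,1.5,0,0,0],[0.3,0,0,1.2,0,0,0],[0.3,0,0,0.6,0,0,0],[0.3,0,0,0,0,0,0],[0.3,0,0,0,0,0,0]]' >/dev/null
python3 togo.py 0.500 0.272 0.063 58.3
```

```text
tool cm [-0.02 -0.03  0.07] turn 0.02 pos [0.5    0.2724 0.0637] zaxis [ 4.e-04  2.e-04 -1.e+00] f [-0.81  0.47 -0.71] grip 0.65 0.0 j6 -0.62 t 8.32
```

```bash
python3 -m pendant '[[-0.25,0,0,0.1,0,0,0],[-0.25,0,0,0,0,0,0],[-0.25,0,0,0,0,0,0],[-0.35,0,0,0,0,0,0],[-0.35,0,0,0,0,0,0]]' |tail -3
python3 -m pendant '[[-0.45,0,0,0,0,0,0],[-0.45,0,0,0,0,0,0],[-0.5,0,0,0,0,0,0],[-0.6,0,0,0,0,0,0],[-1,0,0,0,0,0,0],[-1,0,0,0,0,0,0]]' |tail -3
python3 togo.py 0.500 0.272 0.063 58.3
```

```text
ft_force: [0.3, -0.5, -0.4]
gripper_width: 0.329
finger_force: 0.0
ft_force: [1.5, 0.8, 3.5]
gripper_width: 0.246
finger_force: 58.6
tool cm [-0.02 -0.08  0.  ] turn 0.02 pos [0.5002 0.2728 0.063 ] zaxis [ 0.0015  0.0011 -1.    ] f [1.47 0.76 3.49] grip 0.246 58.6 j6 -0.62 t 9.23
```

```bash
python3 -m pendant '[[-1,0,0,-0.3,0,0,0],[-1,0,0,-0.5,0,0,0],[-1,0,0,-0.6,0,0,0],[-1,0,0,-0.6,0,0,0],[-1,0,0,0,0,0,0],[-1,0,0,0,0,0,0]]' |tail -5
python3 - <<'E'
from h import *
p,d=grab('scene')
cv2.imwrite('pics/g2.png',cv2.resize(p[75:205,245:375,::-1],None,fx=4.5,fy=4.5,interpolation=cv2.INTER_CUBIC))
E
```

```text
ee_pos: [0.4995, 0.2721, 0.0827]
ee_rot: [0.273, 0.962, -0.0, -0.0]
ft_force: [0.2, 0.1, -5.3]
gripper_width: 0.239
finger_force: 59.2
```

View pics/g2.png

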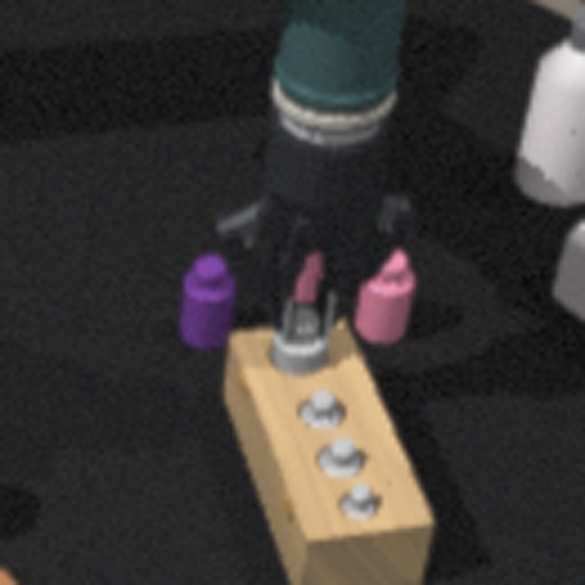

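The weight hangs upright from the pads and is leaving its pocket; the force of -5.3 N matches 500 g. Lift on.

```bash
python3 -m pendant '[[-1,0,0,-0.8,0,0,0],[-1,0,0,-1.2,0,0,0],[-1,0,0,-1.5,0,0,0],[-1,0,0,-1.8,0,0,0],[-1,0,0,-1.8,0,0,0],[-1,0,0,-1.8,0,0,0],[-1,0,0,-1.5,0,0,0],[-1,0,0,-1,0,0,0],[-1,0,0,0,0,0,0],[-1,0,0,0,0,0,0]]' |tail -5
python3 togo.py 0.5643 -0.2892 0.195 58.3
```

```text
ee_pos: [0.4999, 0.2724, 0.1973]
ee_rot: [0.273, 0.962, 0.001, 0.001]
ft_force: [-0.3, -1.3, -5.9]
gripper_width: 0.242
finger_force: 59.2
tool cm [-34.97 -44.42   0.2 ] turn 0.02 pos [0.4999 0.2724 0.1973] zaxis [ 1.5e-03  7.0e-04 -1.0e+00] f [-0.29 -1.28 -5.89] grip 0.242 59.2 j6 -0.62 t 10.62
```

```bash
python3 -m pendant '[[-1,-0.5,-0.6,0,0,0,0],[-1,-1,-1.3,0,0,0,0],[-1,-1.55,-1.97,0,0,0,0],[-1,-1.55,-1.97,0,0,0,0],[-1,-1.55,-1.97,0,0,0,0],[-1,-1.55,-1.97,0,0,0,0],[-1,-1.55,-1.97,0,0,0,0],[-1,-1.55,-1.97,0,0,0,0],[-1,-1.55,-1.97,0,0,0,0],[-1,-1.55,-1.97,0,0,0,0]]' >/dev/null
python3 -m pendant '[[-1,-1.55,-1.97,0,0,0,0],[-1,-1.55,-1.97,0,0,0,0],[-1,-1.55,-1.97,0,0,0,0],[-1,-1.55,-1.97,0,0,0,0],[-1,-1.55,-1.97,0,0,0,0],[-1,-1.55,-1.97,0,0,0,0],[-1,-1.55,-1.97,0,0,0,0],[-1,-1.55,-1.97,0,0,0,0],[-1,-1.55,-1.97,0,0,0,0],[-1,-1.55,-1.97,0,0,0,0]]' >/dev/null
python3 -m pendant '[[-1,-1.55,-1.97,0,0,0,0],[-1,-1.4,-1.9,0,0,0,0],[-1,-1.2,-1.5,0,0,0,0],[-1,-0.5,-0.8,0,0,0,0],[-1,0,0,0,0,0,0],[-1,0,0,0,0,0,0],[-1,0,0,0,0,0,0]]' |tail -3
python3 togo.py 0.5643 -0.2892 0.15 58.3
```

```text
ft_force: [0.5, -0.2, -4.2]
gripper_width: 0.242
finger_force: 59.3
tool cm [-1.04 -0.97  4.56] turn 0.07 pos [ 0.5606 -0.2756  0.1957] zaxis [-0.0011  0.0018 -1.    ] f [ 0.54 -0.21 -4.18] grip 0.242 59.3 j6 -1.57 t 12.87
```

```bash
python3 -m pendant '[[-1,-0.6,-0.5,0.5,0,0,0],[-1,-0.44,-0.47,1,0,0,0],[-1,0,0,1.2,0,0,0],[-1,0,0,1,0,0,0],[-1,0,0,0.5,0,0,0],[-1,0,0,0,0,0,0],[-1,0,0,0,0,0,0],[-1,0,0,0,0,0,0]]' |tail -3
python3 togo.py 0.5643 -0.2892 0.14 58.3
python3 - <<'E'
from h import *
p,d=grab('scene')
cv2.imwrite('pics/p1.png',cv2.resize(p[165:325,95:255,::-1],None,fx=3.7,fy=3.7,interpolation=cv2.INTER_CUBIC))
E
```

```text
ft_force: [0.5, 0.4, -5.8]
gripper_width: 0.241
finger_force: 59.3
tool cm [0.13 0.09 1.48] turn 0.03 pos [ 0.5649 -0.2906  0.1548] zaxis [ 8.e-04 -4.e-04 -1.e+00] f [ 0.53  0.43 -5.84] grip 0.241 59.3 j6 -1.58 t 13.53
```

View pics/p1.png

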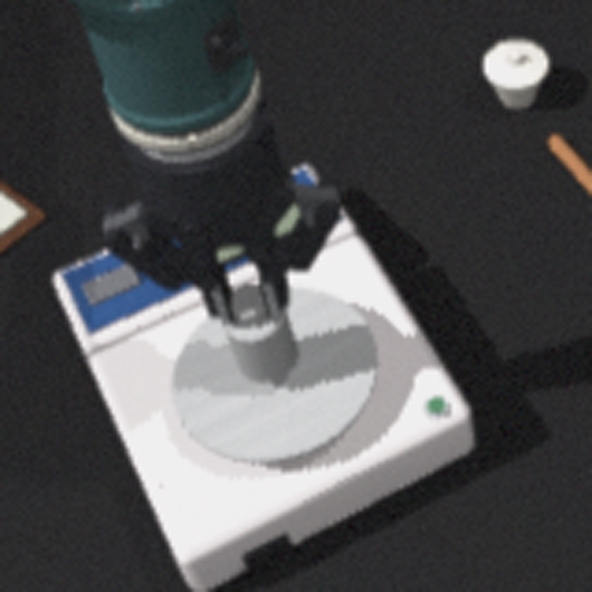

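The weight hangs over the pan centre at about (265,370), parallel to the tool. Lower it in small steps and watch the force.

```bash
python3 -m pendant '[[-1,0.1,0.05,0.4,0,0,0],[-1,0,0,0.3,0,0,0],[-1,0,0,0.3,0,0,0],[-1,0,0,0.1,0,0,0],[-1,0,0,0,0,0,0],[-1,0,0,0,0,0,0]]' |grep -E 'pos|ft'
for i in 1 2 3; do python3 -m pendant '[[-1,0,0,0.1,0,0,0],[-1,0,0,0,0,0,0],[-1,0,0,0,0,0,0]]' |grep -E 'pos|ft'; done
```

```text
ee_pos: [0.564, -0.2896, 0.1431]
ft_force: [0.3, 0.6, -4.6]
ee_pos: [0.5641, -0.2897, 0.1423]
ft_force: [0.8, 0.2, -4.7]
ee_pos: [0.564, -0.2896, 0.1412]
ft_force: [0.7, 0.0, -4.6]
ee_pos: [0.564, -0.2897, 0.1402]
ft_force: [-0.1, 0.0, -4.4]
```

```bash

for i in 1 2 3; do python3 -m pendant '[[-1,0,0,0.07,0,0,0],[-1,0,0,0,0,0,0],[-1,0,0,0,0,0,0]]' |grep -E 'pos|ft'; done
```

```text
ee_pos: [0.5641, -0.2897, 0.1398]
ft_force: [-1.0, 0.7, -3.6]
ee_pos: [0.5642, -0.2897, 0.1393]
ft_force: [-1.1, 0.8, -2.7]
ee_pos: [0.5643, -0.2897, 0.1387]
ft_force: [0.5, 0.0, -0.3]
```

The pan now carries nearly the whole weight. Settle for a moment, then open slowly.

```bash
python3 -m pendant '[[-1,0,0,0.02,0,0,0],[-1,0,0,0,0,0,0],[-1,0,0,0,0,0,0],[-1,0,0,0,0,0,0]]' |grep -E 'pos|ft'
python3 -m pendant '[[-0.45,0,0,0,0,0,0],[-0.4,0,0,0,0,0,0],[-0.3,0,0,0,0,0,0],[-0.2,0,0,0,0,0,0],[-0.1,0,0,0,0,0,0],[0.1,0,0,0,0,0,0],[0.3,0,0,0,0,0,0],[0.3,0,0,0,0,0,0],[0.3,0,0,0,0,0,0]]'
```

```text
ee_pos: [0.5642, -0.2897, 0.1383]
ft_force: [-0.8, 0.7, -1.1]
time_s: 16.67
ee_pos: [0.5641, -0.2897, 0.138]
ee_rot: [0.273, 0.962, 0.0, 0.0]
ft_force: [-1.1, -0.1, -0.8]
gripper_width: 0.645
finger_force: 0.0
```

```bash
python3 -m pendant '[[0.3,0,0,-0.5,0,0,0],[0.3,0,0,-1.5,0,0,0],[0.3,0,0,-2.5,0,0,0],[0.3,0,0,-3,0,0,0],[0.3,0,0,-3,0,0,0],[0.3,0,0,-1.5,0,0,0],[0.3,0,0,0,0,0,0],[0.3,0,0,0,0,0,0]]' | grep -E 'pos|ft'
python3 - <<'E'
from h import *
p,d=grab('scene')
cv2.imwrite('pics/end.png',cv2.resize(p[95:325,95:375,::-1],None,fx=2.6,fy=2.6,interpolation=cv2.INTER_CUBIC))
E
```

```text
ee_pos: [0.5644, -0.2899, 0.2593]
ft_force: [-0.3, 0.0, -1.2]
```

View pics/end.png

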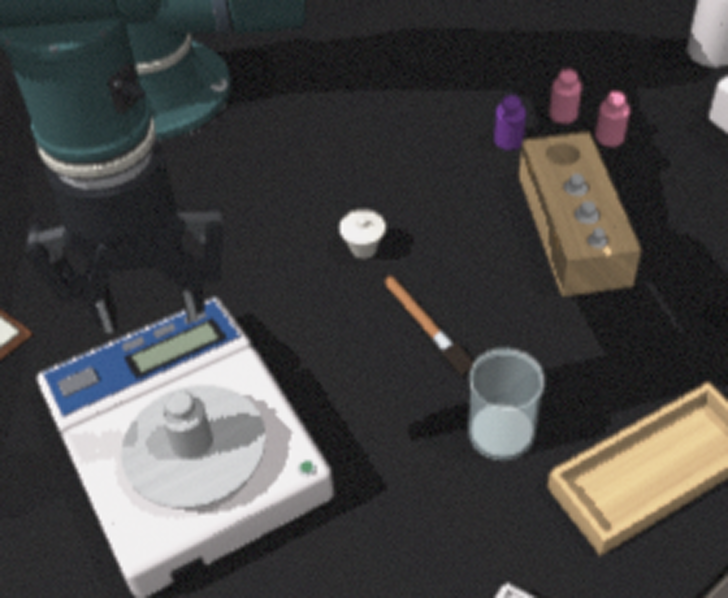

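The weight stands upright on the middle of the pan at (190,450), the gripper is clear, and everything else is in place. Handing in.

```bash
python3 -c "
from cell import manip
print(manip.job_done())"
```

```text
the job is handed in; nothing more can be done
None
```

The job is handed in: I pressed the zero key with the pan empty, then lifted the 500 g weight out, lowered it onto the middle of the pan and let go of it there; the last picture shows it upright with nothing else moved, but the hand-in gave no verdict.

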